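# Clear and pop open the sample hatch of a bench photometer

### The arm

A 6-joint arm with a two-finger parallel gripper is mounted at the origin on a cart in front of the work surface, level with it; the furniture and walls round the work are solid. World frame = base frame: x ahead of the robot, y to its left, z up, the work surface at z = 0. Lengths are in mm, angles in rad, forces in N, time in s.
With the tool pointing down it reaches from about 300 to 775 mm from the base axis. Payload 14.6 kg.
Tool frame: the origin (TCP) lies at the very end of the fingers, on their centre line; the grasp point (between the pads) lies 19 mm behind it; z points along the fingers, y is the line along which they close (so a half turn about z gives the same grasp; the last joint's range is limited). The gripper opens to 94 mm and grips with 3 to 60 N. Pads are 16 mm wide; open, the fingers measure 119 mm over their backs; the gripper's body (75 mm by 177 mm) begins 78 mm behind the grasp point.
Start: joints at [-1.178, 0.3, 1.521, -0, 1.321, -0.067], TCP at [244.065, -492.871, 205.446] pointing down, gripper open.
Joint ranges: [-3.03, 3.03], [-0.79, 2.21], [0.23, 2.52], [-1.04, 4.18], [0, 3.07], [-2.55, 2.55]. Speed limits (rad/s): [2.22, 2.22, 2.57, 3.14, 3.14, 3.14].

### API

Orientations are given as [roll, pitch, yaw] about the fixed x, y, z axes, in that order (R = Rz(yaw) Ry(pitch) Rx(roll)).
In Python, from cell import manip, optics gives the robot as it stands.
- The arm moves only by the shell command python3 -m crank 'ROWS' [FORCE]. ROWS is JSON, a list of rows, each a list of 7 numbers: the opening in per cent of the stroke, from 0 (shut) to 100 (fully open), then the shift along the tool's x, y, z in mm, then the turn, a rotation vector about the tool's x, y, z in rad. A call has 1 to 10 rows; each row is the pose to reach, as a shift and turn from the pose commanded when the call began, along the tool's axes at that moment; what a row does not reach only later rows make up. A row lasts 1/10 s, in which the tool goes at most 50 mm and 8.59 degrees, less where a joint would pass 70% of its speed; a pose out of reach is approached as far as the arm can. A call with a gripper value outside its range is refused whole. The fingers move at their own pace and stop on an object; FORCE is the grip in N (left out, the last holds). Time passes only in rows, so rows that repeat a pose let the fingers close. It gives the time, the measured TCP pose, the force, the opening and the grip force at its end, in the units of the state.
- manip.read_state(): the state, without advancing time (a new reading comes with each control period).
- optics.camera(name): name is "scene" or "top" or "wrist"; returns (picture, depth): 480x640x3 uint8, red, green, blue; 480x640 float32, mm along the optical axis (not along the pixel's ray), 0 where there is no reading.
- optics.calibration(name): a dict with "camera_matrix" (3x3 intrinsics, pixels), "k1" (the pictures are not rectified: a ray, as slopes to the right and down, at radius r is drawn at 1 + k1 r^2 times it, then the intrinsics apply), "R" (3x3) and "t" (3): a world point X has camera coordinates R X + t. Camera axes: x right, y down, z forward; pixel columns grow to the right and rows downward; lengths in mm; the calibration is good to about 2 mm. A picture is of the moment at which its call begins: read the wrist's pose just before it. calibration takes no time and is no camera call; for the wrist camera it gives the pose at the moment of the call.
- manip.sign_off(): hands the job in; it is judged then, once.
The state is a dict: "clock": time; "joints": joint angles; "qd": joint speeds; "effort": joint torques, N m; "eef_pos": TCP position; "eef_rot": TCP orientation; "wrist_force": force on the tool from outside, world axes, zero at the start; "moment": the same for the moment, N m; "finger_gap": finger opening in mm; "finger_force": force on a finger pad.
Only numpy, scipy, OpenCV 4.12 (cv2) and the standard library are available. Lean on these libraries where they do the work, as an engineer would, in place of code of your own. Each camera call takes 0.05 s, during which the arm holds its last target. There are 200 camera calls.

### The job

A box of microscope slides was left lying on the sample hatch of the bench photometer. Push it with the fingertips, without lifting it, to the left until it lies flat on the photometer's lipped tray, wholly off the hatch; only then press the front of the hatch down once, as far as it goes, and let go, so that its push-push latch releases and the hatch swings up by itself. Take the hand clear, see that the hatch stays fully open, and leave the other things on the bench where they are.

Things in the scene. Friction and masses are not known exactly. Their poses are not given: they have to be found in the camera images.
- reader: Bench photometer: white case fixed on the bench, 216 mm deep (x), 230 mm wide (y), flat top 85 mm above the bench, sloping display panel along its front. Origin: centre of its underside; x points to its back, y to its left, z up. The hatch fills the right part of the top (x -51 to +48, y -93 to +1 mm); 21 mm of plain top remains right of it. The panel in front of it is 27 mm or more lower.
- tray_mid (a point): Middle of the tray, the dark-matted left part of the photometer's top (photometer frame: x -56 to +102, y +2 to +109 mm), 85 mm above the bench, 1 mm lower than the hatch top. Open towards the hatch and the front; a 6 mm high lip runs along its left and rear edges. Axes as the photometer's.
- hatch (a joint): Angle of the sample hatch (rad), hinged at its rear edge: about 0 shut and latched, 1.25 fully open at its stop, negative while pressed below flush (-0.057 at the lower stop). Push-push latch: a press past -0.037 trips it; let go, a damped spring swings it up in about 2 s and holds it up. A lesser press leaves it latched; pushing the open hatch down to the lower stop latches it again.
- hatch_press (a point): Centre of the press mark, a flat dark 27 mm disc on the hatch's top face, on its centre line, 78 mm in front of the hinge and 23 mm behind the front edge; 86 mm above the bench when shut. Turns with the hatch; axes as the photometer's when shut. The hatch is a grey plate 94 mm wide, 99 mm deep with a 19 mm front lip. Pressing here takes 3 to 4 N over 4.5 mm down to the stop (tripped after 3 mm).
- hatch_hinge (a point): Middle of the hatch's hinge axis, which runs along the photometer's y, 86 mm above the bench.
- slide_box: Closed box of microscope slides, blue lid on a white base, 36 x 86 x 30 mm (x, y, z), about 0.11 kg, loose. Origin at the centre of its underside. It lies flat on the shut hatch, its long side roughly front to back of the photometer (up to 0.3 rad off). It slides on hatch and tray under a push of about 1 N and is too light to move the hatch.
- slide_box_corner0 (a point): Bottom corner of the slide box at its x = -17 mm, y = -42 mm.
- slide_box_corner1 (a point): Bottom corner of the slide box at its x = -17 mm, y = +42 mm.
- slide_box_corner2 (a point): Bottom corner of the slide box at its x = +17 mm, y = -42 mm.
- slide_box_corner3 (a point): Bottom corner of the slide box at its x = +17 mm, y = +42 mm.
- dish_2: Bystander: round clear culture dish, 62 mm across, 14 mm high, on the bench left of the photometer. Origin at the centre of its underside.
- medium_bottle: Bystander: reagent bottle with screw cap, 62 mm across, 126 mm high, on the bench left of the photometer. Origin at the centre of its underside.
- timer: Bystander: bench timer lying face up, 74 x 62 x 19 mm, on the bench to the right. Origin at the centre of its underside.
- marker_1: Bystander: marker pen, 139 mm long (y), 14 mm high, lying on the bench in front of the photometer. Origin at the centre of its underside.
Things that resemble listed ones, but are neither listed nor needed, are in the scene too. Leave any green, purple or yellow look-alike of the slide_box alone.

How it is judged (in metres and radians):
On the way, in this order (a step that is already met when the one before it is completed fails the run):
1. the slide box lies flat on the tray, wholly off the hatch, while the hatch is still shut (y of each of slide_box_corner0, slide_box_corner1, slide_box_corner2, slide_box_corner3 in the frame of reader above 0.001 m and y of slide_box in the frame of reader below 0.11 m and z of slide_box in the frame of reader between 0.081 and 0.09 m and angle between slide_box's own z axis and vertical below 0.1 rad and linear speed of slide_box below 0.02 m/s and value of joint hatch below 0.02 rad), for 0.2 s.
2. the hatch is pressed down past the trip point of its latch (value of joint hatch below -0.037 rad), for 0.02 s.
3. the hatch has swung fully up and stays (value of joint hatch above 1.1 rad), for 0.5 s.
At the end, for the whole second after the job is handed in: The hatch stands open by more than 1.1 rad (stop at 1.25) and the slide box lies at rest on the tray: all four bottom corners beyond the hatch's left edge (y > 1 mm in the photometer's frame), its underside at tray height (81 to 90 mm above the bench), tilted less than 0.1 rad (value of joint hatch above 1.1 rad and y of each of slide_box_corner0, slide_box_corner1, slide_box_corner2, slide_box_corner3 in the frame of reader above 0.001 m and y of slide_box in the frame of reader below 0.11 m and z of slide_box in the frame of reader between 0.081 and 0.09 m and angle between slide_box's own z axis and vertical below 0.1 rad and linear speed of slide_box below 0.02 m/s); the robot touches nothing.
It fails at once if the slide box is lifted, carried or tipped (underside more than 12 mm above the hatch, or tilted over 0.35 rad) (z of slide_box in the frame of reader above 0.098 m or angle between slide_box's own z axis and vertical above 0.35 rad).
It fails at once if the hatch is pushed back down after it has popped (a second press) (value of joint hatch between 0.25 and 0.9 rad and velocity of joint hatch below -0.25 rad/s).
It fails at once if a bystander is shifted by more than 30 mm (distance of any of dish_2, medium_bottle, timer, marker_1 from where it was at the start of the episode above 0.03 m).
It also fails if it takes over 38 s, if anything falls off the work surface, if the arm or the gripper's body presses on something with over 40 N, if the wrist force passes 120 N, or if a joint passes its speed limit or range.

## Working session

There is one attempt and no reset: what is moved stays moved. The work goes in short steps, Python scripts to look and compute and a shell command to move; the robot and the scene stay as the last step left them, time stands still between calls to the robot, and variables do not carry over. Pictures are saved under pics/ and viewed, at most 10 in all, crops included, and the job is handed in when it is done.

```bash
mkdir -p pics; cat > h.py <<'E'
import numpy as np, cv2
from cell import manip, optics
def ray(c,u,v):
    K=np.array(c["camera_matrix"],float)
    p=cv2.undistortPoints(np.array([[[u,v]]],float),K,np.array([c["k1"],0,0,0,0]))[0,0] 
    return np.array([p[0],p[1],1.])
def at_z(c,u,v,z):
    R=np.array(c["R"]);t=np.array(c["t"]).ravel();d=R.T@ray(c,u,v);o=-R.T@t
    return o+d*(z-o[2])/d[2]
def at_d(c,D,u,v):
    d=np.median(D[v-1:v+2,u-1:u+2]);R=np.array(c["R"]);t=np.array(c["t"]).ravel()
    return R.T@(ray(c,u,v)*d-t)
E
python3 - <<'E'
from h import *
print(manip.read_state())
for n in ("top","scene"):
    p,d=optics.camera(n); c=optics.calibration(n); np.savez(n+".npz",p=p,d=d)
    import pickle; pickle.dump(c,open(n+".pkl","wb")); print(n,c)
    cv2.imwrite(f"pics/{n}0.png",p[:,:,::-1])
E
```

```text
{'clock': 0.0, 'joints': array([-1.17752381e+00,  3.00490936e-01,  1.52161086e+00, -2.35302784e-05,
        1.32069984e+00, -6.66128799e-02]), 'qd': array([ 0.00131665,  0.00072156,  0.00168259,  0.00057019, -0.00246438,
       -0.001138  ]), 'effort': array([ 2.79213069e-03, -5.31800258e+01, -3.52733982e+01,  7.09813088e-02,
        2.44384323e-02, -8.89295166e-05]), 'eef_pos': array([ 243.99430964, -492.60818909,  204.86285716]), 'eef_rot': array([-3.14038484e+00, -5.77334208e-05,  4.59891200e-01]), 'wrist_force': array([0.20483489, 0.23128108, 0.02970432]), 'moment': array([-0.00947808, -0.00369262, -0.00566084]), 'finger_force': 0.0, 'finger_gap': 93.78565482741516}
top {'camera_matrix': array([[510.84957966,   0.        , 313.49026001],
       [  0.        , 510.84957966, 242.16312767],
       [  0.        ,   0.        ,   1.        ]]), 'k1': -0.08147489475705695, 'R': array([[-0.02841492, -0.99956042,  0.00845959],
       [-0.9964664 ,  0.02765575, -0.07930874],
       [ 0.07903992, -0.01068325, -0.9968142 ]]), 't': array([ 11.13701418, 553.95321128, 922.31521098])}
scene {'camera_matrix': array([[618.76242411,   0.        , 320.60509343],
       [  0.        , 618.76242411, 247.87584578],
       [  0.        ,   0.        ,   1.        ]]), 'k1': 0.06587447845265282, 'R': array([[-0.77924995, -0.62658315,  0.01277031],
       [-0.25828908,  0.30252213, -0.91747867],
       [ 0.57101337, -0.71824364, -0.39757994]]), 't': array([471.89955974, 234.97602943, 998.09666791])}
```

View pics/top0.png

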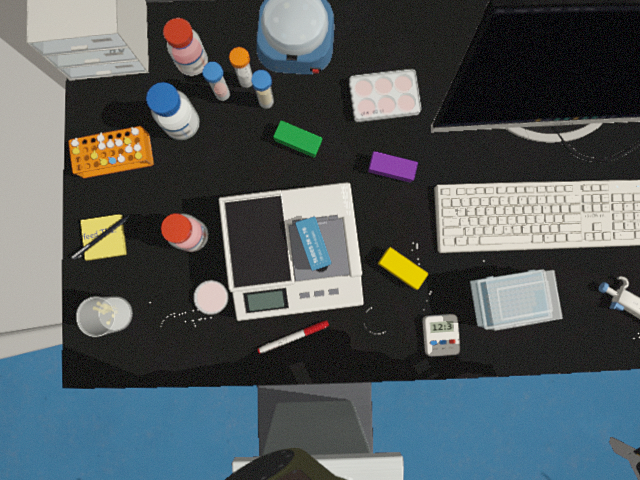

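View pics/scene0.png

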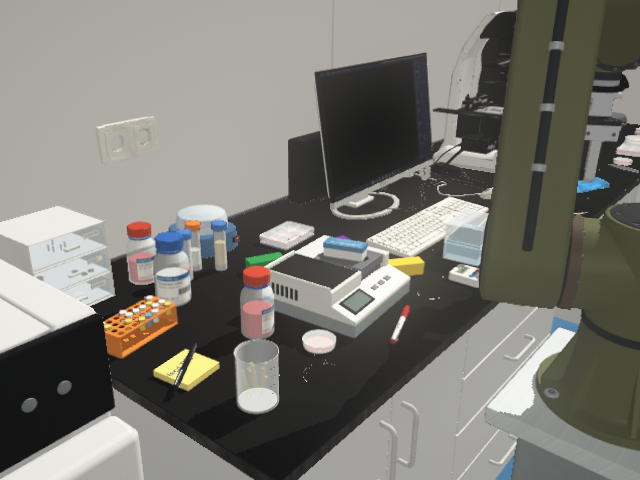

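The slide-box candidates in the top picture are blue (312,243), green (298,139), purple (393,166) and yellow (404,268). Only the blue one has a blue lid and lies on the grey hatch. I'll confirm it in an enlarged crop.

```bash
python3 - <<'E'
from h import *
p=np.load("top.npz")["p"][175:325,205:375,::-1]
cv2.imwrite("pics/crop1.png",cv2.resize(p,None,fx=4,fy=4,interpolation=cv2.INTER_CUBIC)[:600])
E
```

```text
(no output)
```

View pics/crop1.png

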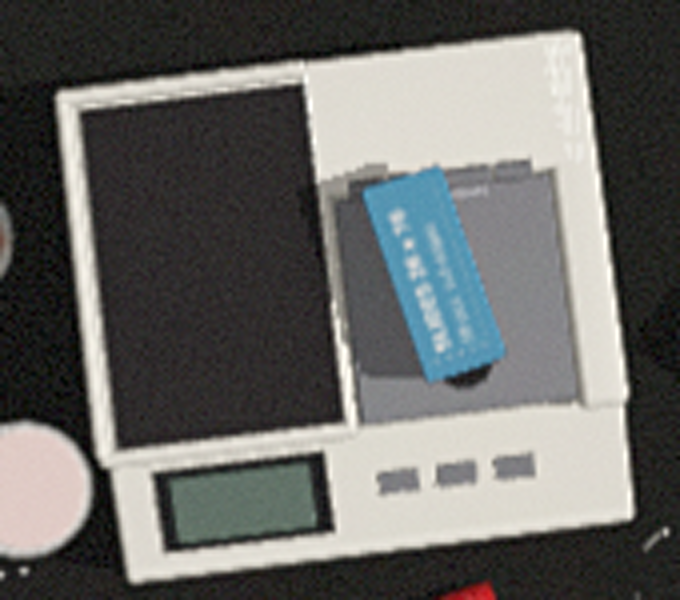

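Confirmed: the lettered blue lid is on the grey hatch, with corners at crop (365,187), (440,168), (505,355) and (430,382). The press mark shows at about (468,375), and the mat corners are (80,110), (303,84), (343,425) and (118,450).

```bash
python3 - <<'E'
from h import *
import pickle
c=pickle.load(open("top.pkl","rb")); D=np.load("top.npz")["d"]
W=lambda a,z:np.array([at_z(c,205+(u-1.5)/4,175+(v-1.5)/4,z) for u,v in a])
box=W([(365,187),(440,168),(505,355),(430,382)],116)
img=[(80,110),(303,84),(343,425),(118,450),(580,402),(358,424),(553,170)]
loc=np.array([(102,109),(102,2),(-56,2),(-56,109),(-51,-93),(-51,1),(48,-93)],float)
w=W(img,85.5)[:,:2]
lc,wc=loc.mean(0),w.mean(0); A=(loc-lc).T@(w-wc); yaw=np.arctan2(A[0,1]-A[1,0],A[0,0]+A[1,1])
R=np.array([[np.cos(yaw),-np.sin(yaw)],[np.sin(yaw),np.cos(yaw)]]); o=wc-R@lc
print("reader",o,yaw,"\nresid",(w-(loc@R.T+o)).round(1))
b=(box[:,:2]-o)@R; print("box in reader",b.round(1),b.mean(0)); e=b[0]-b[3]; print("box dir",np.arctan2(e[1],e[0]),box.mean(0))
print("depth chk",at_d(c,D,312,243),at_d(c,D,260,240),at_d(c,D,340,260))
for n,l in dict(press=(-30,-46),hinge=(48,-46),tray=(23,55)).items(): print(n,R@np.array(l)+o)
for n,u,v,z in (("bottle",180,230,126),("dish",211,297,14),("marker",293,337,14),("timer",441,335,19),("yellow",404,268,30)): print(n,at_z(c,u,v,z).round())
E
```

```text
reader [534.93867831  34.77016628] 0.08628394417382522 
resid [[-4.1 -3.6]
 [-4.7  5.9]
 [ 4.6  5.8]
 [ 5.8 -4.1]
 [-1.6 -1.9]
 [-0.2 -0.1]
 [ 0.3 -2.1]]
box in reader [[ 46.2 -13.8]
 [ 50.6 -45.8]
 [-30.  -63.7]
 [-37.6 -31.5]] [  7.30788666 -38.6980104 ]
box dir 0.20761758489825582 [545.55425392  -3.15411052 116.        ]
depth chk [545.20173148  -0.89052186 116.79102608] [555.40963292  88.46098071  84.32085594] [516.98308919 -48.4612611   85.35075465]
press [509.0144212  -13.64401442]
hinge [586.72424945  -6.92221457]
tray [553.11338418  91.54762718]
bottle [572. 217. 126.]
dish [458. 188.  14.]
marker [381.  38.  14.]
timer [ 376. -235.   19.]
yellow [ 501. -169.   30.]
```

```bash
python3 -m crank '[[53,469,-257,0,0,0,-1.197],[53,469,-257,0,0,0,-1.197],[53,469,-257,0,0,0,-1.197],[53,469,-257,0,0,0,-1.197],[53,469,-257,0,0,0,-1.197],[53,469,-257,0,0,0,-1.197],[53,469,-257,0,0,0,-1.197],[53,469,-257,0,0,0,-1.197],[53,469,-257,0,0,0,-1.197],[53,469,-257,0,0,0,-1.197]]'; python3 -m crank '[[53,0,0,0,0,0,0],[53,0,0,0,0,0,0]]'
```

```text
clock: 1.1
eef_pos: [531.1, -80.9, 205.3]
eef_rot: [-3.141, -0.0, 1.657]
wrist_force: [0.0, -1.2, -0.1]
finger_gap: 49.8
finger_force: 0.0
clock: 1.3
eef_pos: [530.4, -82.3, 204.9]
eef_rot: [-3.14, -0.0, 1.659]
wrist_force: [-0.3, -0.4, 0.1]
finger_gap: 49.8
finger_force: 0.0
```

```bash
python3 -m crank '[[53,25,21,0,0,0,0],[53,25,21,20,0,0,0],[53,25,21,50,0,0,0],[53,25,21,80,0,0,0],[53,25,21,100,0,0,0],[53,25,21,108,0,0,0],[53,25,21,109,0,0,0],[53,25,21,109,0,0,0]]'
python3 - <<'E'
from h import *
for n in ("top","wrist"):
    p,_=optics.camera(n); cv2.imwrite(f"pics/{n}2.png",p[:,:,::-1])
a=cv2.imread("pics/top2.png")[175:325,205:375]; b=cv2.imread("pics/wrist2.png")
b=cv2.resize(b,(400,300)); a=cv2.resize(a,(400,353))
o=np.zeros((353,800,3),np.uint8);o[:,:400]=a;o[:300,400:]=b;cv2.imwrite("pics/c2.png",o)
E
```

```text
clock: 2.1
eef_pos: [549.4, -56.9, 97.4]
eef_rot: [3.14, 0.0, 1.656]
wrist_force: [0.9, -0.3, 0.5]
finger_gap: 49.6
finger_force: 0.0
```

View pics/c2.png

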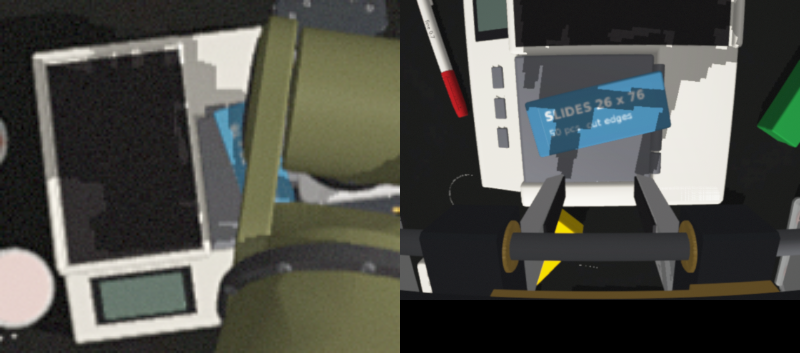

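The fingertips stand right of the box (wrist view: fingers at about (545,190) and (655,190), box at about (600,110)) and are clear of it. Now I push.

```bash
python3 -m crank '[[53,8,0,1,0,0,0],[53,16,0,1,0,0,0],[53,23,0,1,0,0,0],[53,29,0,1,0,0,0],[53,35,0,1,0,0,0],[53,41,0,1,0,0,0],[53,47,0,1,0,0,0],[53,53,0,1,0,0,0],[53,59,0,1,0,0,0],[53,65,0,1,0,0,0]]' 
python3 -m crank '[[53,6,0,0,0,0,0],[53,12,0,0,0,0,0],[53,18,0,0,0,0,0],[53,24,0,0,0,0,0],[53,30,0,0,0,0,0],[53,36,0,0,0,0,0],[53,40,0,0,0,0,0],[53,44,0,0,0,0,0],[53,47,0,0,0,0,0],[53,49,0,0,0,0,0]]'
python3 - <<'E'
from h import *
p,_=optics.camera("wrist"); cv2.imwrite("pics/wrist3.png",p[:,:,::-1])
E
```

```text
clock: 3.2
eef_pos: [543.5, 9.0, 95.5]
eef_rot: [3.142, 0.0, 1.657]
wrist_force: [0.6, -1.4, 1.4]
finger_gap: 49.8
finger_force: 0.5
clock: 4.2
eef_pos: [539.4, 57.5, 95.5]
eef_rot: [3.142, 0.0, 1.657]
wrist_force: [0.0, -0.7, 0.1]
finger_gap: 50.1
finger_force: 0.2
```

View pics/wrist3.png

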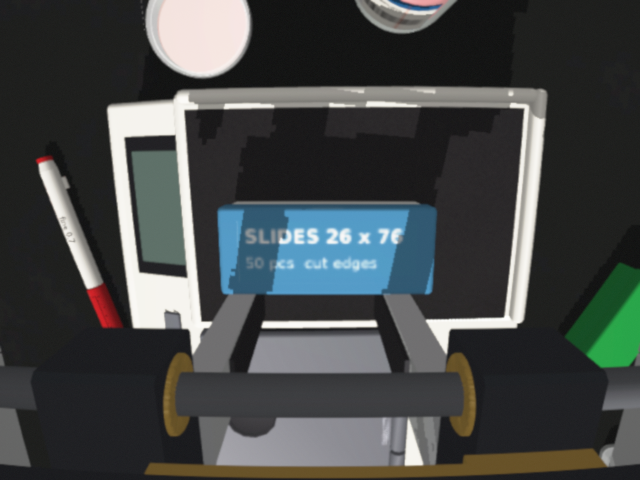

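The box lies straight on the mat, with its right edge at about row 293, well left of the mat's edge at row 322; the press mark is at (253,420). I back off, rise, and hover over the mark with the fingers shut.

```bash
python3 -m crank '[[53,-15,0,0,0,0,0],[53,-30,0,-10,0,0,0],[0,-60,-20,-35,0,0,0],[0,-68,-36,-35,0,0,0],[0,-68,-36,-35,0,0,0],[0,-68,-36,-35,0,0,0],[0,-68,-36,-35,0,0,0],[0,-68,-36,-35,0,0,0],[0,-68,-36,-35,0,0,0],[0,-68,-36,-35,0,0,0]]' 
python3 - <<'E'
from h import *
p,_=optics.camera("wrist"); cv2.imwrite("pics/wrist4.png",p[:,:,::-1])
c=optics.calibration("wrist")
s=manip.read_state()["eef_pos"]; print(s)
for P in (s,[509,-13.6,86]):
    q=np.array(c["R"])@np.array(P)+np.array(c["t"]).ravel()
    print(cv2.projectPoints(q[None],np.zeros(3),np.zeros(3),np.array(c["camera_matrix"]),np.array([c["k1"],0,0,0,0]))[0].ravel())
E
```

```text
clock: 5.25
eef_pos: [509.4, -13.3, 130.2]
eef_rot: [-3.141, -0.0, 1.657]
wrist_force: [-0.4, -0.5, 0.1]
finger_gap: 0.2
finger_force: 0.0
[509.40607492 -13.30380873 130.28791788]
[315.10319857 299.45654124]
[315.07930839 270.50560464]
```

View pics/wrist4.png

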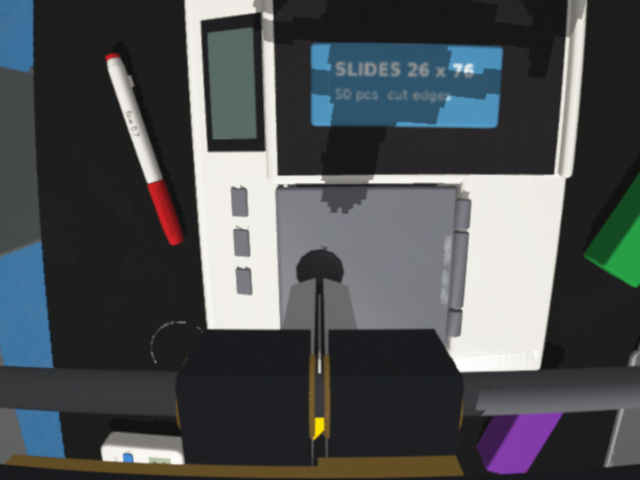

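The box is still in place and the fingertips hang over the mark, seen at (320,270) and predicted at (315,270). I press now.

```bash
python3 -m crank '[[0,0,1,20,0,0,0],[0,0,1,36,0,0,0],[0,0,1,42,0,0,0],[0,0,1,44,0,0,0],[0,0,1,46,0,0,0],[0,0,1,47,0,0,0],[0,0,1,48,0,0,0],[0,0,1,49,0,0,0],[0,0,1,49,0,0,0]]'
```

```text
clock: 6.2
eef_pos: [510.6, -13.4, 81.9]
eef_rot: [3.141, 0.0, 1.657]
wrist_force: [-2.6, 1.0, 4.6]
finger_gap: 0.6
finger_force: 2.6
```

```bash
python3 -m crank '[[0,0,0,1,0,0,0],[0,0,0,2,0,0,0],[0,0,0,2,0,0,0]]'
```

```text
clock: 6.5
eef_pos: [510.8, -13.4, 81.5]
eef_rot: [3.14, 0.0, 1.657]
wrist_force: [-11.9, 0.6, 26.5]
finger_gap: 0.4
finger_force: 13.2
```

At the stop (26 N). I let go, moving up and back towards the robot.

```bash
python3 -m crank '[[0,0,-5,-30,0,0,0],[0,0,-30,-75,0,0,0],[0,0,-75,-100,0,0,0],[0,0,-120,-120,0,0,0],[0,0,-150,-130,0,0,0],[0,0,-150,-130,0,0,0],[0,0,-150,-130,0,0,0],[0,0,-150,-130,0,0,0],[0,0,-150,-130,0,0,0],[0,0,-150,-130,0,0,0]]'
python3 -m crank '[[0,0,0,0,0,0,0],[0,0,0,0,0,0,0],[0,0,0,0,0,0,0],[0,0,0,0,0,0,0],[0,0,0,0,0,0,0],[0,0,0,0,0,0,0],[0,0,0,0,0,0,0],[0,0,0,0,0,0,0],[0,0,0,0,0,0,0],[0,0,0,0,0,0,0]]'
python3 -m crank '[[0,0,0,0,0,0,0],[0,0,0,0,0,0,0],[0,0,0,0,0,0,0],[0,0,0,0,0,0,0],[0,0,0,0,0,0,0],[0,0,0,0,0,0,0],[0,0,0,0,0,0,0],[0,0,0,0,0,0,0],[0,0,0,0,0,0,0],[0,0,0,0,0,0,0]]'
python3 - <<'E'
from h import *
p,_=optics.camera("scene"); q,_=optics.camera("top")
o=np.hstack([cv2.resize(p[180:400,180:470],(400,303)),cv2.resize(q[170:360,190:380],(303,303))])
cv2.imwrite("pics/end.png",o[:,:,::-1])
E
```

```text
clock: 7.5
eef_pos: [361.2, -26.2, 208.9]
eef_rot: [-3.14, -0.0, 1.657]
wrist_force: [-0.7, 0.3, -0.5]
finger_gap: 0.4
finger_force: 0.0
clock: 8.5
eef_pos: [360.9, -26.3, 209.5]
eef_rot: [3.142, -0.0, 1.657]
wrist_force: [0.2, -0.2, -0.5]
finger_gap: 0.7
finger_force: 0.0
clock: 9.5
eef_pos: [360.9, -26.3, 209.4]
eef_rot: [-3.142, -0.0, 1.657]
wrist_force: [0.2, -0.4, 0.1]
finger_gap: 0.4
finger_force: 0.0
```

View pics/end.png

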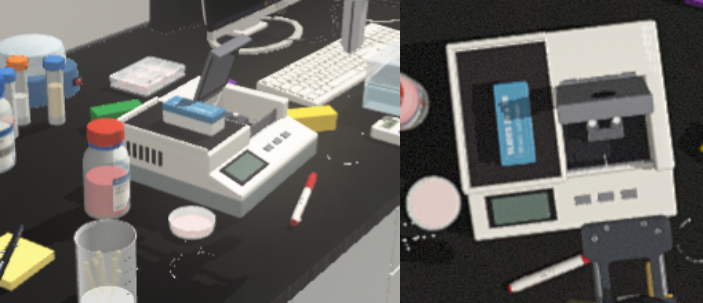

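The hatch stands up (scene (222,65)), the box lies flat on the tray (top (514,122)), and the bystanders are where they were. I wait one more second, then hand in.

```bash
python3 -m crank '[[0,0,0,0,0,0,0],[0,0,0,0,0,0,0],[0,0,0,0,0,0,0],[0,0,0,0,0,0,0],[0,0,0,0,0,0,0],[0,0,0,0,0,0,0],[0,0,0,0,0,0,0],[0,0,0,0,0,0,0],[0,0,0,0,0,0,0],[0,0,0,0,0,0,0]]' && python3 -c "
from cell import manip
print(manip.sign_off())"
```

```text
clock: 10.6
eef_pos: [360.9, -26.3, 209.5]
eef_rot: [3.141, 0.0, 1.657]
wrist_force: [0.4, 0.2, -0.1]
finger_gap: 0.8
finger_force: 0.0
the job is handed in; nothing more can be done
None
```

I handed the job in at 10.6 s: the slide box lies flat on the tray, the hatch was pressed once and stands open, the hand is clear, and the bystanders look undisturbed in the last pictures; no verdict was returned.

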